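# Set the bench shaker's speed dial to 7 and start it

## Robot

A 7-joint arm with a two-finger parallel gripper is mounted at the origin on the work surface. World frame = base frame: x ahead of the robot, y to its left, z up, the work surface at z = 0. Lengths are in m, angles in rad, forces in N, time in s.
With the tool pointing down it reaches from about 0.4 to 0.85 m from the base axis. Payload 4.5 kg.
Tool frame: the origin (TCP) lies between the finger pads; the fingertips stand 25 mm ahead of it and the grasp point (between the pads) lies 6 mm ahead of it; z points along the fingers, y is the direction in which the jaws open and shut (so a half turn about z gives the same grasp; the last joint's range is limited). The gripper opens to 85 mm and grips with 20 to 120 N. Pads are 22 mm wide; open, the fingers measure 114 mm over their backs; the gripper's body (76 mm by 85 mm) begins 54 mm behind the grasp point. The pads swing forward as they close: fully open they stand 13 mm farther back than shut.
Start: joints at [1.38, 0.689, -0.195, 1.565, 0.157, 0.902, -0.215], TCP at [0.139, -0.609, 0.256] pointing down, gripper open.
Joint ranges: [-3.01, 3.01], [-0.46, 2.08], [-1.47, 1.51], [0.13, 2.56], [-1, 4.14], [0.04, 2.09], [-2.66, 2.66]. Speed limits (rad/s): [2.57, 2.57, 3.14, 3.14, 3.14, 3.14, 3.14].

## Interface

Orientations are given as a 3x3 rotation matrix whose columns are the frame's x, y, z axes.
In Python, from bench import env, imaging, ticket gives the robot as it stands. The module is installed in compiled form; this text tells all that it offers.
- The arm moves only by the shell command python3 -m crank 'ROWS' [FORCE]. ROWS is a JSON object of lists of equal length, an entry for each row: "rot": the turn, a rotation vector about the tool's x, y, z in units of 2 pi rad (1.0 is 2 pi rad), a list of three; "dp": the shift along the tool's x, y, z in units of 0.5 m (1.0 is 0.5 m), a list of three; "grip": the finger opening in mm, from 0 to 85.4. In form: {"rot": [[wx, wy, wz], ...], "dp": [[x, y, z], ...], "grip": [grip, ...]}. A call has 1 to 5 rows; each row is the pose to reach, as a shift and turn from the pose commanded when the call began, along the tool's axes at that moment, turning the shorter way round; what a row does not reach only later rows make up. A row lasts 1/12 s, in which the tool goes at most 41.7 mm and 7.16 degrees, less where a joint would pass 70% of its speed; a pose out of reach is approached as far as the arm can. A call with a number of a shift or a turn outside -1 to 1 is refused whole. A call with a gripper value outside its range is refused whole. The fingers move at their own pace and stop on an object; FORCE is the grip in N (left out, the last holds). Time passes only in rows, so rows that repeat a pose let the fingers close. It gives the time, the measured TCP pose, the force and the opening at its end, in the units of the state.
- env.read_state(): the state, without advancing time (a new reading comes with each control period).
- imaging.capture(name): name is "side" or "top" or "wrist"; returns the picture (420x560x3 uint8, blue, green, red); there is no depth.
- imaging.get_calibration(name): a dict with "fovy" (degrees; the focal length in pixels is half the picture's height over the tangent of half this angle, whatever the lens; pixels are square), "cx", "cy" (the principal point, pixels), "dist" ([k1, k2, p1, p2, k3] as OpenCV has them; the pictures are not rectified), "T" (4x4, takes a point from camera to world coordinates). Camera axes: x right, y up, looking along -z (the intrinsics and any distortion apply to the point x, -y, -z); pixel columns grow to the right and rows downward; lengths in m; the calibration is good to about 2 mm. A picture is of the moment at which its call begins: read the wrist's pose just before it. get_calibration takes no time and is no camera call; for the wrist camera it gives the pose at the moment of the call.
- ticket.sign_off(): hands the job in, once; it reports no verdict.
The state is a dict: "time": time; "qpos": joint angles; "qd": joint speeds; "joint_torque": joint torques, N m; "tool_pos": TCP position; "ee_rot": TCP orientation; "force": force on the tool from outside, world axes, zero at the start; "ft_torque": the same for the moment, N m; "finger_gap": finger opening in m.
Only numpy, scipy, OpenCV 4.12 (cv2) and the standard library are available. Lean on these libraries where they do the work, as an engineer would, in place of code of your own. Each camera call takes 0.05 s, during which the arm holds its last target.

## Task

On the bench shaker, turn the speed dial (the one in the middle of the control deck, next to the start button) until its white index mark is in line with scale line 7, then press the start button fully down and let it go. Use a fingertip or the outside of the shut fingers: push the dial's wing round and press, without gripping the dial or lifting anything. Leave the timer dial, the tray and the things around the shaker as they are.

Things in the scene. Friction and masses are not known exactly. Their poses are not given: they have to be found in the camera images.
- shaker: White bench shaker, 340 mm deep, 340 wide, fixed. Origin: centre of its underside, on the bench; x from its front (facing the robot) to its back, y to the operator's left. Level control deck in front, top 75 mm above the bench. In a row on it, 106 mm before the origin: timer dial at y +112, speed dial at y 0, start button at y -112. Platform from x -40 mm back, top 101 (rails 107, tray on it 130).
- speed_dial (a joint): Turn of the speed dial in rad: 0 with its index mark on line 0, growing clockwise seen from above, 0.4712 (27 degrees) a line, so line 7 is 3.299; stops at 0 and 4.712 (line 10). The dial is stiff (0.06 N m of friction, about 3 N at 20 mm) and stays where it is left.
- speed_dial_axis (a point): On the vertical axis of the speed dial (middle control), at its top, 101.5 mm above the bench; the shaker's axes. Wing knob: round grey skirt 64 mm across, top 83.5 mm above the bench; on it an upright straight black wing through the axis, 18 mm high, 12 thick (last 13 mm before the nose 8 thick), reaching 31 mm from the axis at the nose, 30 at the tail. White index mark on top from axis to nose.
- speed_dial_nose (a point): Top of the nose end of the speed dial's wing, where the index mark ends, 31 mm from the axis; it turns with the dial, its x axis pointing from the axis to the nose.
- line7 (a point): Middle of line 7 of the speed dial's scale, 40.5 mm from the axis, with the shaker's axes. The scale is printed on the deck: white lines 0 to 10 clockwise, 27 degrees apart, starting 36 mm from the axis; 0, 5 and 10 are long (to 52 mm), the others short (to 45). Line 5 points straight to the shaker's back (+x), line 0 to the front left, line 7 54 degrees clockwise from line 5.
- start (a joint): Travel of the start button in m: 0 out, 0.006 fully down. It springs back when let go; fully down takes 5 N.
- start_top (a point): Centre of the top of the start button: grey round push button 26 mm across in a black collar 42 mm across; 97 mm above the bench when out (collar 87 mm). It moves down with the button.
- timer_dial_nose (a point): Top of the nose end of the timer dial's wing, 31 mm from its axis. The timer dial is the left one of the three controls, of the same make and size as the speed dial, with its own scale.
- stain_tray: Low white slide-staining tray with a clear lid, 130 x 235 x 28 mm, lying on the shaker's platform. Origin: centre of its underside; bystander.
- tube_rack: Red plastic tube rack, 90 x 160 x 50 mm, with blue-capped tubes up to 98 mm high, standing to the left of the shaker. Origin: centre of its underside; bystander.
- pipette: White hand pipette, 230 mm long and 28 mm thick, lying crosswise on the bench in front of the shaker. Origin: centre of its underside; bystander.
- reagent_bottle: White bottle with a yellow cap, 62 mm across, 135 mm high, standing to the right of the shaker. Origin: centre of its underside; bystander.
- jar: Small amber glass jar with a white cap, 48 mm across, 75 mm high, standing to the right of the shaker's front. Origin: centre of its underside; bystander.

How it is judged:
By the outcome, as a careful person would: the job done as asked, in the order asked, and still so for the second after the job is handed in, with the robot touching nothing.
It also fails if it takes over 48 s, if anything falls off the work surface, if the arm or the gripper's body presses on something with over 40 N, if the wrist force passes 120 N, or if a joint passes its speed limit or range.

## Working session

There is one attempt and no reset: what is moved stays moved. The work goes in short steps, Python scripts to look and compute and a shell command to move; the robot and the scene stay as the last step left them, time stands still between calls to the robot, and variables do not carry over. Pictures are saved under pics/ and viewed, and the job is handed in when it is done.

```bash
mkdir -p pics; ls; python3 - <<'E'
from bench import env, imaging, ticket
import cv2
s=env.read_state(); print(s)
for n in ("side","top","wrist"):
    c=imaging.get_calibration(n); print(n,c)
    cv2.imwrite(f"pics/{n}0.png",imaging.capture(n))
E
```

```text
pics
{'time': 0.0, 'qpos': array([ 1.37982004,  0.68999537, -0.19447399,  1.56637266,  0.15728265,
        0.90251452, -0.21510686]), 'qd': array([-1.10244814e-04, -3.20505096e-05,  4.33854366e-04, -1.31217825e-03,
       -1.90076244e-04, -4.38074800e-04, -1.92934788e-04]), 'joint_torque': array([-1.40542020e-04, -5.39609492e+01, -1.26701865e+00, -1.58542460e+01,
        8.96383077e-03,  9.54630843e-03, -1.39742417e-05]), 'tool_pos': array([ 0.13910092, -0.60868458,  0.25546827]), 'ee_rot': array([[ 9.74835160e-01,  2.22926186e-01, -5.71230090e-04],
       [ 2.22926865e-01, -9.74833483e-01,  1.81456866e-03],
       [-1.52339349e-04, -1.89624786e-03, -9.99998191e-01]]), 'force': array([-0.49134179, -0.45404087, -0.41594295]), 'ft_torque': array([-0.04425827, -0.00917801, -0.04493632]), 'finger_gap': 0.08521321480445108}
side {'fovy': 57.2242997239758, 'cx': 282.11220572247436, 'cy': 206.85701652794282, 'dist': array([0.01498688, 0.        , 0.        , 0.        , 0.        ]), 'T': array([[ 0.72525771,  0.33439021, -0.60181762,  0.12260722],
       [-0.68847284,  0.35546737, -0.63217
[... 279 characters left out ...]
,  0.        ,  0.        ]), 'T': array([[ 0.01266716,  0.99090676, -0.13395277,  0.43140006],
       [-0.99977316,  0.01484505,  0.01527231,  0.0263209 ],
       [ 0.01712197,  0.13372892,  0.99087003,  1.12207174],
       [ 0.        ,  0.        ,  0.        ,  1.        ]])}
wrist {'fovy': 60.723019064387266, 'cx': 276.93441489214143, 'cy': 205.92894558990034, 'dist': array([-0.06543747,  0.        ,  0.        ,  0.        ,  0.        ]), 'T': array([[ 0.22258229,  0.92605935,  0.30474777,  0.21784415],
       [-0.97490856,  0.21246208,  0.0664316 , -0.59081697],
       [-0.00322775, -0.31188771,  0.95011349,  0.37350534],
       [ 0.        ,  0.        ,  0.        ,  1.        ]])}
```

View pics/side0.png

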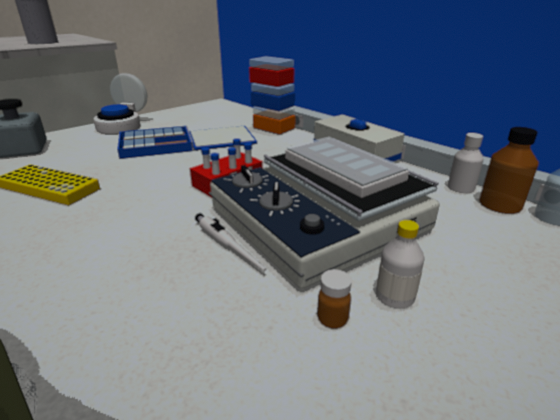

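View pics/top0.png

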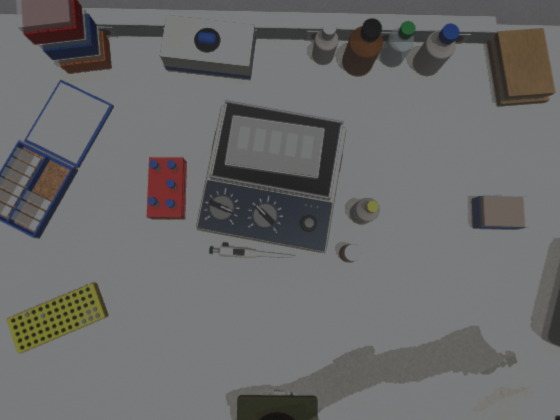

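View pics/wrist0.png

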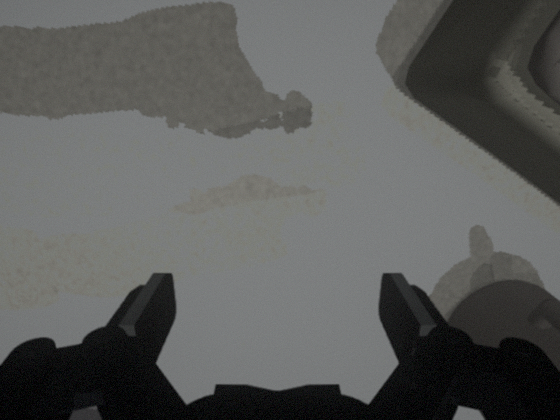

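```bash
python3 - <<'E'
import cv2
t=cv2.imread("pics/top0.png");s=cv2.imread("pics/side0.png")
cv2.imwrite("pics/topz.png",cv2.resize(t[170:260,190:340],None,fx=5.3,fy=5.3,interpolation=cv2.INTER_CUBIC))
cv2.imwrite("pics/sidez.png",cv2.resize(s[150:280,200:370],None,fx=4.5,fy=4.5,interpolation=cv2.INTER_CUBIC))
E
```

```text
(no output)
```

View pics/topz.png

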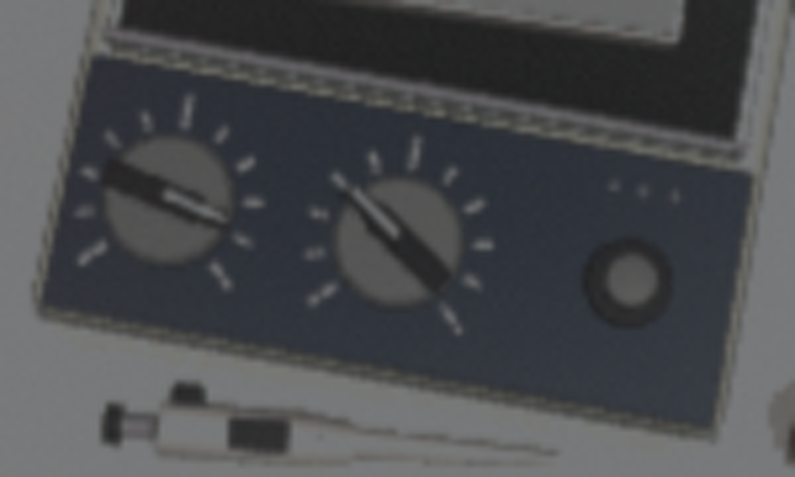

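View pics/sidez.png

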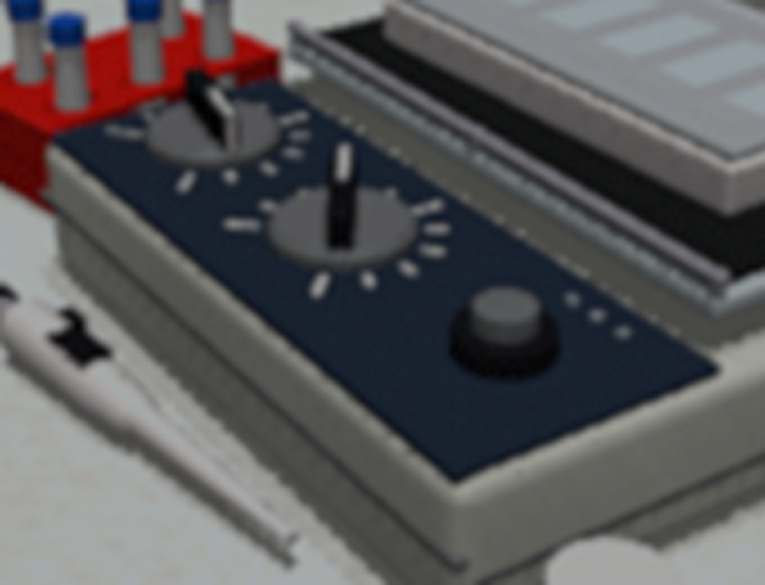

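```bash
cat > h.py <<'E'
from bench import env, imaging
import numpy as np, cv2
def K(c):
    f=210/np.tan(np.radians(c["fovy"]/2)); return np.array([[f,0,c["cx"]],[0,f,c["cy"]],[0,0,1.]])
F=np.diag([1.,-1,-1])
def proj(c,P):
    T=np.array(c["T"]); R=F@T[:3,:3].T; t=-R@T[:3,3]
    return cv2.projectPoints(np.atleast_2d(np.float64(P)),cv2.Rodrigues(R)[0],t,K(c),np.array(c["dist"]))[0][:,0]
def ray(c,uv):
    T=np.array(c["T"]); n=cv2.undistortPoints(np.float64([[uv]]),K(c),np.array(c["dist"]))[0,0]
    return T[:3,3], T[:3,:3]@F@np.array([n[0],n[1],1.])
def atz(c,uv,z):
    o,d=ray(c,uv); return o+d*(z-o[2])/d[2]
def tri(obs):
    A=np.zeros((3,3));b=np.zeros(3)
    for c,uv in obs:
        o,d=ray(c,uv); d=d/np.linalg.norm(d); M=np.eye(3)-np.outer(d,d); A+=M;b+=M@o
    return np.linalg.solve(A,b)
E
python3 - <<'E'
from h import *
t=imaging.get_calibration("top"); s=imaging.get_calibration("side")
tp=lambda u,v:(190+u/5.3-.4,170+v/5.3-.4); sp=lambda u,v:(200+u/4.5-.4,150+v/4.5-.4)
print("btn tri",tri([(t,tp(632,280)),(s,sp(507,306))]))
print("skirt tri",tri([(t,tp(399,241)),(s,sp(343,225))]))
b=atz(t,tp(632,280),.097);d=atz(t,tp(399,241),.0835);m=atz(t,tp(168,200),.0835)
print(b,d,m,np.linalg.norm(b-d),np.linalg.norm(d-m))
v=m-b; print("yaw",np.degrees(np.arctan2(-v[0],v[1])))
# nose/tail at top z
n=atz(t,tp(340,180),.1015);ta=atz(t,tp(443,290),.1015)
print(n,ta,(n+ta)/2,np.degrees(np.arctan2((n-ta)[1],(n-ta)[0])))
E
```

```text
btn tri [ 0.54118907 -0.07379746  0.09593188]
skirt tri [0.55993087 0.0365316  0.08032093]
[ 0.54069523 -0.07332848  0.097     ] [0.55923218 0.03675211 0.0835    ] [0.57732737 0.1473517  0.0835    ] 0.11244378460109378 0.1120700907705628
yaw -9.424958677267083
[0.58551945 0.0647856  0.1015    ] [0.53423341 0.01562871 0.1015    ] [0.55987643 0.04020715 0.1015    ] 43.78564700715465
```

```bash

A='x'; python3 -m crank '{"rot":[[0,0,0],[0,0,0],[0,0,0],[0,0,0],[0,0,0]],"dp":[[0.03,-0.03,0],[0.08,-0.08,0],[0.13,-0.132,0],[0.19,-0.193,0],[0.25,-0.255,0]],"grip":[0,0,0,0,0]}' 20
python3 -m crank '{"rot":[[0,0,0],[0,0,0],[0,0,0],[0,0,0],[0,0,0]],"dp":[[0.05,-0.052,0],[0.1,-0.104,0],[0.15,-0.156,0],[0.2,-0.208,0],[0.26,-0.265,0]],"grip":[0,0,0,0,0]}'
python3 - <<'E'
from h import *
s=env.read_state(); print(s["tool_pos"],s["qpos"],s["ee_rot"],s["force"])
E
```

```text
time: 0.57
tool_pos: [0.2318, -0.4579, 0.2561]
ee_rot: [[0.975, 0.222, 0.0], [0.222, -0.975, 0.0], [0.0, -0.0, -1.0]]
force: [0.7, -0.4, -0.1]
finger_gap: 0.0255
time: 0.98
tool_pos: [0.3283, -0.3003, 0.2563]
ee_rot: [[0.975, 0.221, -0.001], [0.221, -0.975, -0.0], [-0.001, 0.0, -1.0]]
force: [1.3, -1.0, -1.2]
finger_gap: 0.0002
[ 0.32832073 -0.30027343  0.25625863] [ 0.7494302   0.46363338 -0.16647245  2.08503159  0.13236183  0.60295312
 -0.8571011 ] [[ 9.75305913e-01  2.20857057e-01 -7.33020741e-04]
 [ 2.20856817e-01 -9.75306163e-01 -3.94065324e-04]
 [-8.01951754e-04  2.22441613e-04 -9.99999654e-01]] [ 1.29512714 -0.98363416 -1.24045567]
```

```bash
cat >> h.py <<'E'
from scipy.spatial.transform import Rotation as Ro
def togo(p,yaw):
    s=env.read_state(); R=np.array(s["ee_rot"]); a=np.radians(yaw)
    Rt=np.array([[np.cos(a),np.sin(a),0],[np.sin(a),-np.cos(a),0],[0,0,-1.]])
    print("dp",np.round(R.T@(np.array(p)-s["tool_pos"])/.5,4),"rot",np.round(Ro.from_matrix(R.T@Rt).as_rotvec()/2/np.pi,4),"pos",s["tool_pos"].round(4),"t",round(s["time"],2),"F",np.round(s["force"],1),"q7",s["qpos"][6].round(2))
E
python3 -m crank '{"rot":[[0,0,-0.019],[0,0,-0.038],[0,0,-0.057],[0,0,-0.076],[0,0,-0.095]],"dp":[[0.055,-0.045,0],[0.115,-0.093,0],[0.175,-0.142,0],[0.235,-0.191,0],[0.295,-0.24,0]],"grip":[0,0,0,0,0]}'
python3 -c "
from h import *
togo([.565,.002,.256],134)"
```

```text
time: 1.4
tool_pos: [0.4464, -0.1497, 0.2563]
ee_rot: [[0.677, 0.736, -0.0], [0.736, -0.677, -0.0], [-0.0, 0.0, -1.0]]
force: [0.0, -1.1, -0.0]
finger_gap: -0.0002
dp [ 0.3838 -0.0307  0.0006] rot [-0.000e+00  1.000e-04 -2.405e-01] pos [ 0.4464 -0.1497  0.2563] t 1.4 F [ 0.  -1.1 -0. ] q7 -0.79
```

```bash

python3 -m crank '{"rot":[[0,0,-0.019],[0,0,-0.038],[0,0,-0.057],[0,0,-0.076],[0,0,-0.095]],"dp":[[0.075,-0.006,0],[0.15,-0.012,0],[0.225,-0.018,0],[0.3,-0.024,0],[0.375,-0.03,0]],"grip":[0,0,0,0,0]}'
python3 -c "
from h import *
togo([.565,.002,.256],134)"
python3 -m crank '{"rot":[[0,0,-0.019],[0,0,-0.038],[0,0,-0.057],[0,0,-0.076],[0,0,-0.095]],"dp":[[0,0,0],[0,0,0],[0,0,0],[0,0,0],[0,0,0]],"grip":[0,0,0,0,0]}'
python3 -m crank '{"rot":[[0,0,-0.019],[0,0,-0.038],[0,0,-0.05],[0,0,-0.05],[0,0,-0.05]],"dp":[[0,0,0],[0,0,0],[0,0,0],[0,0,0],[0,0,0]],"grip":[0,0,0,0,0]}'
python3 - <<'E'
from h import *
togo([.565,.002,.256],134)
c=imaging.get_calibration("wrist"); im=imaging.capture("wrist"); np.save("pics/w1c.npy",c,allow_pickle=True)
cv2.imwrite("pics/w1.png",im)
cv2.imwrite("pics/w1b.png",cv2.convertScaleAbs(cv2.resize(im,None,fx=1.42,fy=1.42,interpolation=cv2.INTER_CUBIC),alpha=1.8))
E
```

```text
time: 1.82
tool_pos: [0.5631, -0.0023, 0.2562]
ee_rot: [[0.146, 0.989, -0.0], [0.989, -0.146, -0.0], [-0.0, -0.0, -1.0]]
force: [0.3, -1.0, 0.2]
finger_gap: -0.0
dp [0.0091 0.0025 0.0004] rot [-1.000e-04  0.000e+00 -1.455e-01] pos [ 0.5631 -0.0023  0.2562] t 1.82 F [ 0.3 -1.   0.2] q7 -0.59
time: 2.23
tool_pos: [0.5622, -0.0039, 0.256]
ee_rot: [[-0.436, 0.9, -0.001], [0.9, 0.436, -0.0], [-0.0, -0.001, -1.0]]
force: [-1.1, -0.6, -0.2]
finger_gap: -0.0003
time: 2.65
tool_pos: [0.5622, -0.004, 0.256]
ee_rot: [[-0.686, 0.727, -0.001], [0.727, 0.686, 0.0], [0.0, -0.0, -1.0]]
force: [0.7, -0.1, -0.1]
finger_gap: -0.0003
dp [0.0049 0.0123 0.    ] rot [-0.0001 -0.0001 -0.0019] pos [ 0.5622 -0.004   0.256 ] t 2.65 F [ 0.7 -0.1 -0.1] q7 0.14
```

View pics/w1b.png

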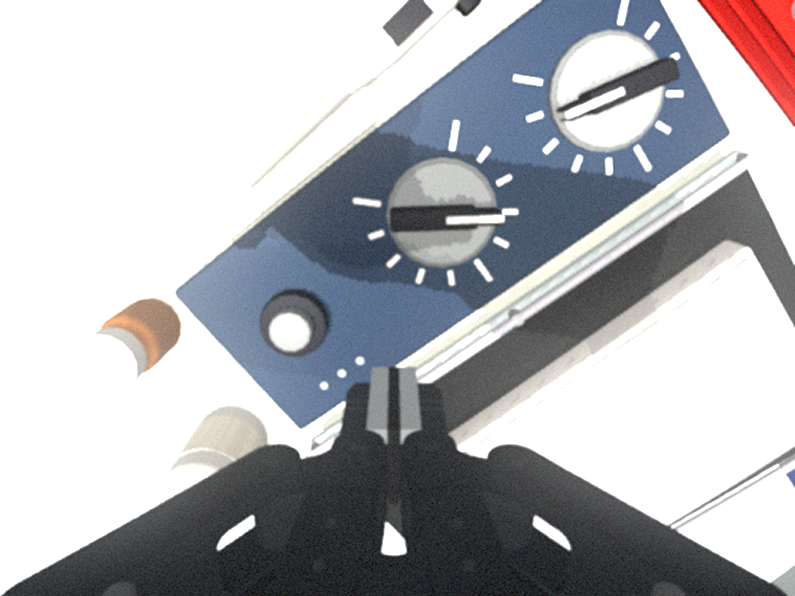

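```bash
cat > fit.py <<'E'
from h import *
from scipy.optimize import least_squares
px={0:(455,135),1:(484,154),2:(504,180.5),3:(511,211.5),4:(501,243),5:(484,270),6:(451,278),7:(420,276),8:(394,261),9:(376,235),10:(367,202)}
c=np.load("pics/w1c.npy",allow_pickle=True).item()
im=cv2.imread("pics/w1.png"); g=cv2.convertScaleAbs(im,alpha=1.8)
# refine tick centroids
obs={}
hsv=cv2.cvtColor(g,cv2.COLOR_BGR2GRAY).astype(float)
for k,(u,v) in px.items():
    u/=1.42;v/=1.42; x0,y0=int(u)-8,int(v)-8
    w=hsv[y0:y0+17,x0:x0+17]; m=(w>150).astype(np.uint8)
    n,l,st,ce=cv2.connectedComponentsWithStats(m)
    j=min(range(1,n),key=lambda j:np.hypot(*(ce[j]-[u-x0,v-y0])))
    obs[k]=(ce[j]+[x0,y0]); 
def pts(q,z=.075):
    x,y,a=q[:3]; P=[]
    for k in obs:
        h=a+np.radians(27*(5-k)); r=.044 if k%5==0 else .0405
        P.append([x+r*np.cos(h),y+r*np.sin(h),z])
    return np.array(P)
O=np.array(list(obs.values()))
K3=[i for i,k in enumerate(obs) if k!=3]
f=lambda q:(proj(c,pts(q,q[3]))-O)[K3].ravel()
r=least_squares(f,[.5595,.0365,-.165,.075],loss="soft_l1")
print(r.x,np.degrees(r.x[2]),np.round(r.fun.reshape(-1,2),1).tolist())
f=lambda q:(proj(c,pts(q))-O)[K3].ravel()
r=least_squares(f,[.5595,.0365,-.165],loss="soft_l1"); print("axis,yaw",r.x,np.degrees(r.x[2]))
b=atz(c,(290/1.42,331/1.42),.097);print("button",b)
a=r.x[2];print("pred button",r.x[0]+.112*np.sin(a),r.x[1]-.112*np.cos(a))
t=imaging.get_calibration("top")
print("btn tri",tri([(t,(190+632/5.3-.4,170+280/5.3-.4)),(c,(290/1.42,331/1.42))]))
n=atz(c,(504/1.42,217/1.42),.1015);ax=atz(c,(446/1.42,220/1.42),.1015)
print("nose",n,"len",np.linalg.norm(n[:2]-r.x[:2]),"line",5-(np.degrees(np.arctan2(*(n[:2]-r.x[:2])[::-1]))-np.degrees(a))/27, "axis end of mark",ax)
E
python3 fit.py
```

```text
[ 0.56085844  0.03909399 -0.16799339  0.07582175] -9.625312206882082 [[-0.0, -0.1], [-0.2, 0.2], [0.0, -0.2], [-0.0, -0.1], [0.2, 0.1], [-0.0, 0.2], [-0.1, 0.0], [-0.0, -0.1], [0.2, -0.1], [-0.0, -0.0]]
axis,yaw [ 0.56101337  0.0390477  -0.16801295] -9.626432875900667
button [ 0.54213244 -0.07021513  0.097     ]
pred button 0.5422843232640708 -0.07137522960334303
btn tri [ 0.54241501 -0.07415463  0.08823391]
nose [0.58307909 0.06198304 0.1015    ] len 0.03182649670171318 line 2.9357961071023455 axis end of mark [0.56149449 0.03925985 0.1015    ]
```

```bash
python3 -c "
from h import *
togo([.5682,.0033,.114],136)"
```

```text
dp [0.0023 0.0187 0.2842] rot [-0.0001 -0.     -0.0074] pos [ 0.5622 -0.004   0.2561] t 2.7 F [-0.2 -0.3 -0.2] q7 0.14
```

```bash

python3 -m crank '{"rot":[[0,0,-0.007],[0,0,-0.007],[0,0,-0.007],[0,0,-0.007],[0,0,-0.007]],"dp":[[0.002,0.019,0.06],[0.002,0.019,0.12],[0.002,0.019,0.18],[0.002,0.019,0.22],[0.002,0.019,0.24]],"grip":[0,0,0,0,0]}'
python3 -m crank '{"rot":[[0,0,0],[0,0,0],[0,0,0],[0,0,0],[0,0,0]],"dp":[[0,0,0.01],[0,0,0.02],[0,0,0.03],[0,0,0.04],[0,0,0.044]],"grip":[0,0,0,0,0]}'
python3 - <<'E'
from h import *
togo([.5682,.0033,.114],136)
im=imaging.capture("wrist")
cv2.imwrite("pics/w2.png",cv2.convertScaleAbs(cv2.resize(im,None,fx=1.42,fy=1.42,interpolation=cv2.INTER_CUBIC),alpha=1.8))
E
```

```text
time: 3.12
tool_pos: [0.567, 0.003, 0.1336]
ee_rot: [[-0.718, 0.696, -0.004], [0.696, 0.718, -0.001], [0.002, -0.004, -1.0]]
force: [-0.6, -0.3, 0.4]
finger_gap: -0.0
time: 3.53
tool_pos: [0.5689, 0.0034, 0.1145]
ee_rot: [[-0.719, 0.695, 0.001], [0.695, 0.719, -0.0], [-0.001, 0.001, -1.0]]
force: [0.5, -0.4, -0.3]
finger_gap: 0.0001
dp [ 0.0008 -0.0011  0.0009] rot [ 0.0001  0.0001 -0.0001] pos [0.5689 0.0034 0.1145] t 3.53 F [ 0.5 -0.4 -0.3] q7 -0.0
```

View pics/w2.png

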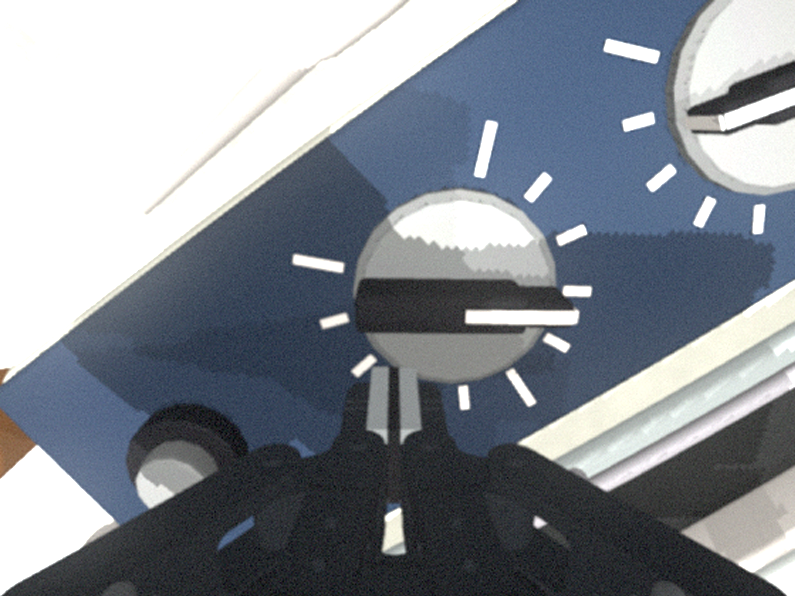

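```bash

python3 -m crank '{"rot":[[0,0,0],[0,0,0],[0,0,0],[0,0,0]],"dp":[[0.006,0,0],[0.013,0,0],[0.02,0,0],[0.025,0,0]],"grip":[0,0,0,0]}'
python3 -c "
from h import *
s=env.read_state();R=s['ee_rot']; ax=np.array([.5605,.0385,.1145]); v=R.T@(ax-s['tool_pos']);print('d,r',v*1000,s['force'],R.T@s['force'])
d,r=v[:2]
for k in (1.5,3,6,12,18,24,30):
  t=np.radians(k);print(round(k/360,4),np.round(np.array([d-d*np.cos(t)+r*np.sin(t),r-d*np.sin(t)-r*np.cos(t)])/.5,4))"
```

```text
time: 3.92
tool_pos: [0.5592, 0.0128, 0.1146]
ee_rot: [[-0.72, 0.694, 0.0], [0.694, 0.72, 0.0], [-0.0, 0.0, -1.0]]
force: [-0.7, 0.2, -0.5]
finger_gap: -0.0
d,r [16.95644574 19.39154045  0.1441381 ] [-0.65905132  0.15033834 -0.5012442 ] [ 0.57875911 -0.34949678  0.50108472]
0.0042 [ 0.001  -0.0009]
0.0083 [ 0.0021 -0.0017]
0.0167 [ 0.0042 -0.0033]
0.0333 [ 0.0088 -0.0062]
0.05 [ 0.0136 -0.0086]
0.0667 [ 0.0187 -0.0104]
0.0833 [ 0.0239 -0.0118]
```

```bash

python3 -m crank '{"rot":[[0,0,0.0167],[0,0,0.0333],[0,0,0.05],[0,0,0.0667],[0,0,0.0833]],"dp":[[0.0042,-0.0033,0],[0.0088,-0.0062,0],[0.0136,-0.0086,0],[0.0187,-0.0104,0],[0.0239,-0.0118,0]],"grip":[0,0,0,0,0]}'
python3 - <<'E'
from h import *
s=env.read_state();R=s['ee_rot']; print((R.T@(np.array([.5605,.0385,.1145])-s['tool_pos']))*1000,R.T@s['force'])
im=imaging.capture("wrist")
cv2.imwrite("pics/w3.png",cv2.convertScaleAbs(cv2.resize(im,None,fx=1.42,fy=1.42,interpolation=cv2.INTER_CUBIC),alpha=1.8))
E
```

```text
time: 4.33
tool_pos: [0.5476, 0.0151, 0.1146]
ee_rot: [[-0.27, 0.963, 0.002], [0.963, 0.27, -0.002], [-0.002, 0.001, -1.0]]
force: [1.5, -3.6, -0.9]
finger_gap: -0.0004
[19.09675871 18.69761122  0.12615503] [-3.85950067  0.42331823  0.8603573 ]
```

View pics/w3.png

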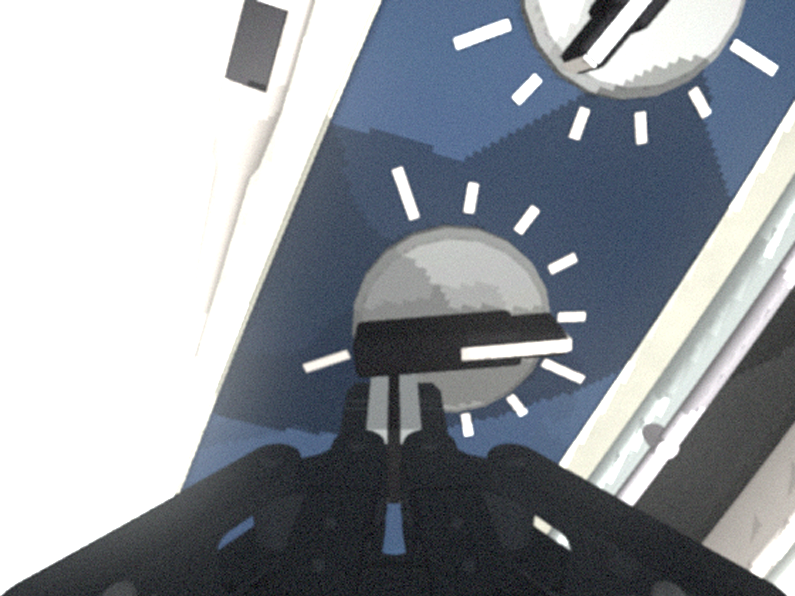

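```bash

python3 -m crank '{"rot":[[0,0,0.0167],[0,0,0.0333],[0,0,0.05],[0,0,0.0667],[0,0,0.0833]],"dp":[[0.0042,-0.0033,0],[0.0088,-0.0062,0],[0.0136,-0.0086,0],[0.0187,-0.0104,0],[0.0239,-0.0118,0]],"grip":[0,0,0,0,0]}'
python3 -m crank '{"rot":[[0,0,0.0167],[0,0,0.0333],[0,0,0.05],[0,0,0.0667],[0,0,0.0667]],"dp":[[0.0042,-0.0033,0],[0.0088,-0.0062,0],[0.0136,-0.0086,0],[0.0187,-0.0104,0],[0.0187,-0.0104,0]],"grip":[0,0,0,0,0]}'
cat > look.py <<'E'
from h import *
import sys
s=env.read_state();R=s['ee_rot']; print("d,r",(R.T@(np.array([.5605,.0385,.1145])-s['tool_pos']))*1000,"Ftool",R.T@s['force'],"yaw",np.degrees(np.arctan2(R[1,0],R[0,0])),"t",s["time"],"q7",s["qpos"][6])
c=imaging.get_calibration("wrist"); im=imaging.capture("wrist")
np.save(f"pics/{sys.argv[1]}.npy",c,allow_pickle=True);cv2.imwrite(f"pics/{sys.argv[1]}_raw.png",im)
cv2.imwrite(f"pics/{sys.argv[1]}.png",cv2.convertScaleAbs(cv2.resize(im,None,fx=1.42,fy=1.42,interpolation=cv2.INTER_CUBIC),alpha=1.8))
E
python3 look.py w4
```

```text
time: 4.8
tool_pos: [0.5377, 0.0248, 0.1146]
ee_rot: [[0.245, 0.969, -0.0], [0.969, -0.245, -0.002], [-0.002, 0.0, -1.0]]
force: [-0.6, -2.2, 2.0]
finger_gap: 0.0001
time: 5.22
tool_pos: [0.5345, 0.0364, 0.1145]
ee_rot: [[0.616, 0.788, -0.001], [0.788, -0.616, -0.001], [-0.001, -0.0, -1.0]]
force: [-1.6, -1.7, 1.8]
finger_gap: 0.0001
d,r [17.68271267 19.1771694  -0.04142273] Ftool [-2.31222487 -0.19606836 -1.84212357] yaw 52.010034154340836 t 5.2167 q7 -1.1306806249992563
```

View pics/w4.png

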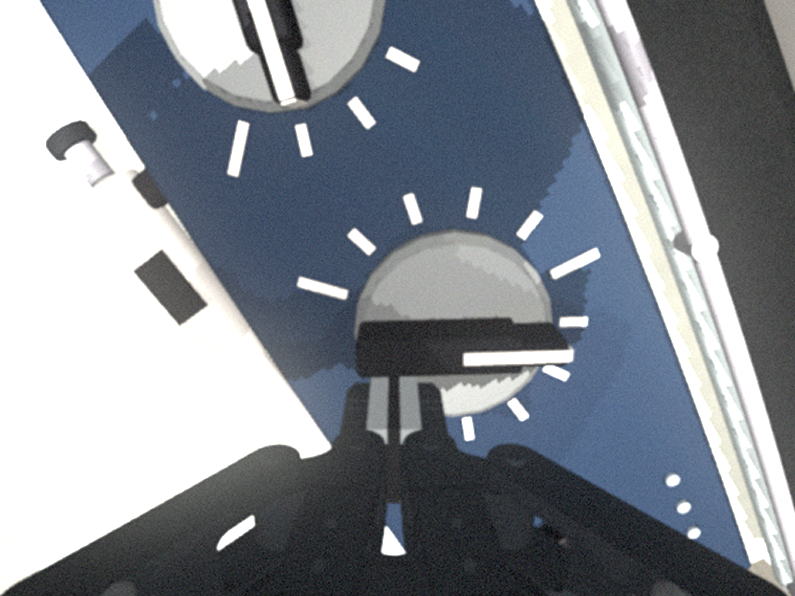

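```bash

python3 -m crank '{"rot":[[0,0,0.0167],[0,0,0.0333],[0,0,0.05],[0,0,0.0611],[0,0,0.0611]],"dp":[[0.0042,-0.0033,0],[0.0088,-0.0062,0],[0.0136,-0.0086,0],[0.017,-0.0099,0],[0.017,-0.0099,0]],"grip":[0,0,0,0,0]}'
python3 look.py w5
```

```text
time: 5.68
tool_pos: [0.5357, 0.0463, 0.1142]
ee_rot: [[0.865, 0.503, -0.002], [0.503, -0.865, -0.0], [-0.001, -0.0, -1.0]]
force: [-2.9, -0.9, 1.1]
finger_gap: -0.0001
d,r [17.5252647  19.19826214 -0.38017334] Ftool [-2.97139944 -0.69514069 -1.09189078] yaw 30.17072783732438 t 5.6833 q7 -1.3769270769499706
```

View pics/w5.png

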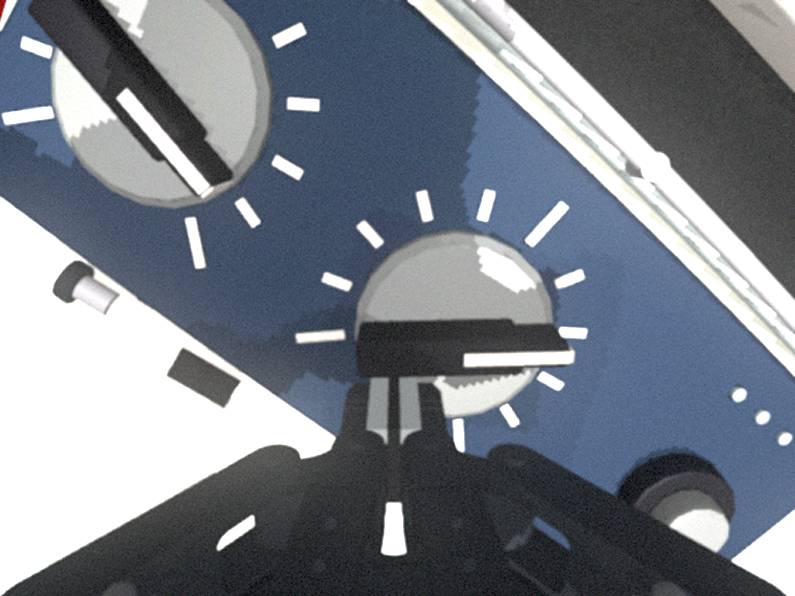

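```bash
cat > meas.py <<'E'
from h import *
from scipy.optimize import least_squares
import sys
n=sys.argv[1]; mk=np.array(eval(sys.argv[2]))/1.42
c=np.load(f"pics/{n}.npy",allow_pickle=True).item(); g=cv2.cvtColor(cv2.convertScaleAbs(cv2.imread(f"pics/{n}_raw.png"),alpha=1.8),cv2.COLOR_BGR2GRAY)
def P(q,ks):
    return np.array([[q[0]+r*np.cos(h),q[1]+r*np.sin(h),.075] for k in ks for h,r in [(q[2]+np.radians(27*(5-k)),.044 if k%5==0 else .0405)]])
q=np.array([.5605,.0385,-.168])
for it in range(3):
    pr=proj(c,P(q,range(11))); O=[];ks=[]
    _,l,st,ce=cv2.connectedComponentsWithStats((g>165).astype(np.uint8))
    for k in range(11):
        e=np.hypot(*(ce[1:]-pr[k]).T)+1e3*((st[1:,4]<25)|(st[1:,4]>450)); j=e.argmin()
        if e[j]<(9 if it==0 else 4): O.append(ce[j+1]);ks.append(k)
    O=np.array(O)
    r=least_squares(lambda q:(proj(c,P(q,ks))-O).ravel(),q,loss="soft_l1"); q=r.x
print("ticks",ks,"axis,yaw",q[:2],np.degrees(q[2]),"max res",abs(r.fun).max())
a,b=[atz(c,p,.1015)[:2] for p in mk]
h=np.arctan2(*(b-a)[::-1]); h2=np.arctan2(*(b-q[:2])[::-1])
f=lambda h:5-np.degrees(h-q[2])/27
print("mark start",a,"nose",b,"line by direction",f(h),"by nose-axis",f(h2))
E
python3 meas.py w5 "[(463.5,360.5),(574,357)]"; python3 meas.py w4 "[(463.5,359.5),(574,355)]"
```

```text
ticks [0, 1, 2, 3, 4, 5, 6, 7, 8, 9, 10] axis,yaw [0.56100598 0.03865213] -9.622971060072475 max res 2.4659913050033992
mark start [0.56085822 0.03806483] nose [0.57752079 0.01132358] line by direction 6.794438638799053 by nose-axis 6.823414784030601
ticks [0, 1, 2, 3, 4, 5, 6, 7, 8, 9] axis,yaw [0.5610963  0.03856507] -9.623063758834238 max res 1.1380453263785455
mark start [0.56129789 0.03798406] nose [0.58691394 0.01959384] line by direction 5.964894812318965 by nose-axis 5.988370077714989
```

```bash

python3 -m crank '{"rot":[[0,0,0.006],[0,0,0.013],[0,0,0.013],[0,0,0.013]],"dp":[[0.0015,-0.0012,0],[0.0033,-0.0026,0],[0.0033,-0.0026,0],[0.0033,-0.0026,0]],"grip":[0,0,0,0]}'
python3 look.py w6
```

```text
time: 6.07
tool_pos: [0.5367, 0.0483, 0.1141]
ee_rot: [[0.903, 0.43, -0.001], [0.43, -0.903, 0.0], [-0.001, -0.001, -1.0]]
force: [-3.6, -0.2, 1.2]
finger_gap: 0.0001
d,r [17.29020434 19.14218273 -0.39268493] Ftool [-3.33572127 -1.35696038 -1.19218063] yaw 25.471156715816647 t 6.0667 q7 -1.4287252542687598
```

View pics/w6.png

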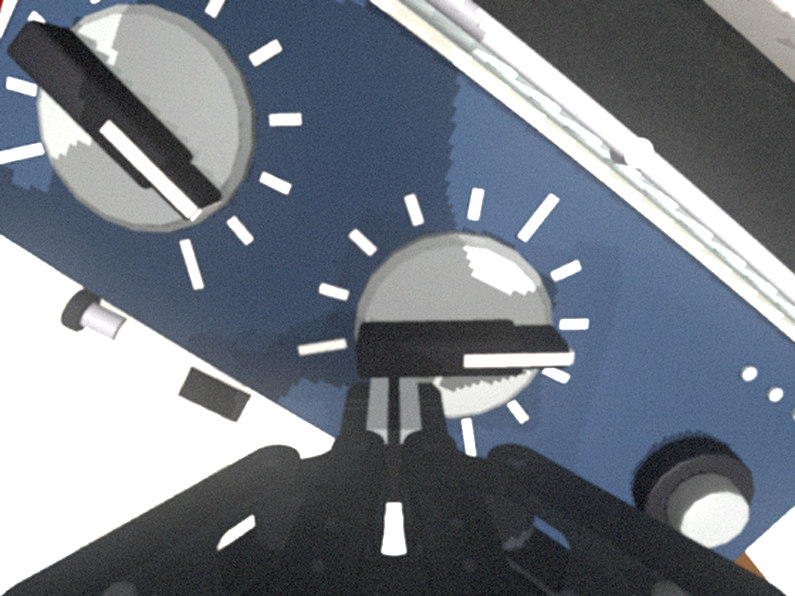

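```bash
python3 meas.py w6 "[(463.5,361),(574,357)]"; python3 - <<'E'
import cv2,numpy as np
from h import *
for n in("w4","w5","w6"):
    g=cv2.imread(f"pics/{n}_raw.png",0).astype(float)
    # column-wise vertical centroid of bright mark between rows 244..262
    us=np.arange(332,401,4);vs=[]
    for u in us:
        w=np.clip(g[243:263,u]-85,0,None); vs.append((w*np.arange(243,263)).sum()/w.sum())
    p=np.polyfit(us,vs,1); r=np.array(vs)-np.polyval(p,us); k=abs(r)<.6; p=np.polyfit(us[k],np.array(vs)[k],1)
    c=np.load(f"pics/{n}.npy",allow_pickle=True).item()
    a,b=[atz(c,(u,np.polyval(p,u)),.1015)[:2] for u in(328,402)]
    h=np.degrees(np.arctan2(*(b-a)[::-1])); print(n,np.round(r,1),h,"line",5-(h+9.62)/27)
E
python3 -c "
import cv2
im=cv2.imread('pics/w6_raw.png')[200:290,300:430]
cv2.imwrite('pics/w6z.png',cv2.resize(cv2.convertScaleAbs(im,alpha=1.3),None,fx=6,fy=6,interpolation=cv2.INTER_NEAREST))"
```

```text
ticks [0, 1, 2, 3, 4, 5, 6, 7, 8, 9, 10] axis,yaw [0.56094387 0.03865164] -9.621139203642528 max res 0.960269092319777
mark start [0.56086281 0.03809211] nose [0.57541923 0.01015539] line by direction 6.957670183452192 by nose-axis 6.979609554131126
w4 [ 0.9  0.7  0.3  0.2 -0.1 -0.3 -0.4 -0.7 -0.8 -1.  -0.8 -1.4 -1.8  2.
  2.6  2.1  0.8 -2.3] -36.87858602125072 line 6.009577260046323
w5 [-0.  -0.1 -0.1 -0.  -0.1 -0.1 -0.  -0.  -0.1 -0.1  1.1  0.3 -0.2  0.3
 -0.1 -0.2 -0.2 -0.3] -58.54626068295985 line 6.8120837289985126
w6 [ 0.4  0.3  0.2  0.  -0.  -0.2 -0.3 -0.7 -0.7 -0.8  0.3 -0.4 -1.2  1.9
  2.   1.4 -0.4 -1.9] -64.96763645087954 line 7.049912461143687
```

View pics/w6z.png

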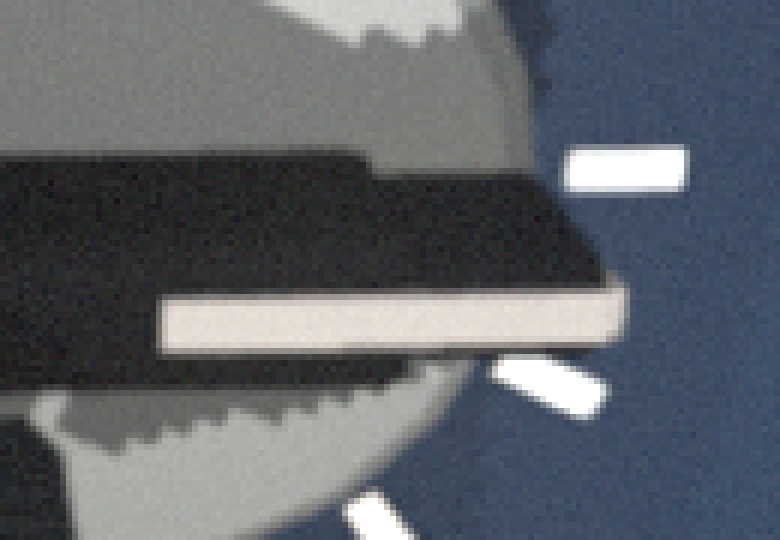

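```bash
python3 meas.py w6 "[(463.9,361),(568,358.5)]"; python3 meas.py w6 "[(463.9,361),(568,357.8)]"
```

```text
ticks [0, 1, 2, 3, 4, 5, 6, 7, 8, 9, 10] axis,yaw [0.56094387 0.03865164] -9.621139203642528 max res 0.960269092319777
mark start [0.56091141 0.03798958] nose [0.57428198 0.01147384] line by direction 6.985900513053501 by nose-axis 7.008826839632842
ticks [0, 1, 2, 3, 4, 5, 6, 7, 8, 9, 10] axis,yaw [0.56094387 0.03865164] -9.621139203642528 max res 0.960269092319777
mark start [0.56091141 0.03798958] nose [0.57446929 0.01159058] line by direction 6.9701831734122335 by nose-axis 6.993424689804751
```

```bash

python3 -m crank '{"rot":[[0,0,0],[0,0,0],[0,0,0],[0,0,0],[0,0,0]],"dp":[[-0.01,0,0],[-0.024,0,0],[-0.028,0,-0.05],[-0.028,0,-0.12],[-0.028,0,-0.16]],"grip":[0,0,0,0,0]}'
python3 -m crank '{"rot":[[0,0,0],[0,0,0]],"dp":[[0,0,0],[0,0,0]],"grip":[0,0]}'
python3 look.py w7
python3 -c "
from h import *
togo([.5423,-.072,.16],25.5)"
```

```text
time: 6.53
tool_pos: [0.5253, 0.0418, 0.1966]
ee_rot: [[0.904, 0.428, 0.003], [0.428, -0.904, 0.0], [0.003, 0.001, -1.0]]
force: [0.6, 0.1, -0.4]
finger_gap: -0.0001
time: 6.7
tool_pos: [0.5255, 0.0419, 0.1954]
ee_rot: [[0.904, 0.428, 0.004], [0.428, -0.904, 0.0], [0.004, 0.001, -1.0]]
force: [1.1, 0.4, -0.3]
finger_gap: -0.0002
d,r [29.88960663 17.97620883 81.06451271] Ftool [1.14350592 0.13242753 0.32558037] yaw 25.335920769913223 t 6.7 q7 -1.407487258632649
dp [-0.0654  0.2209  0.0687] rot [ 0.0001 -0.0002 -0.0005] pos [0.5246 0.0418 0.1944] t 6.75 F [ 0.1 -0.1 -0.3] q7 -1.41
```

View pics/w7.png

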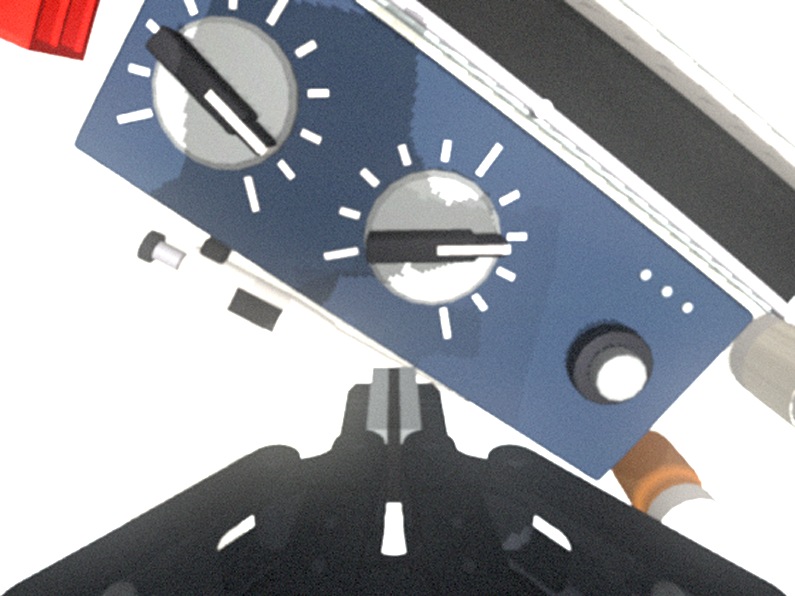

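```bash
python3 -c "
import cv2
im=cv2.imread('pics/w7_raw.png')[120:215,290:380]
cv2.imwrite('pics/w7z.png',cv2.resize(cv2.convertScaleAbs(im,alpha=1.3),None,fx=6,fy=6,interpolation=cv2.INTER_NEAREST))"
python3 -c "
from h import *
c=np.load('pics/w7.npy',allow_pickle=True).item();print('btn',atz(c,(621/1.42,377/1.42),.097))"
```

```text
btn [ 0.54273905 -0.07074389  0.097     ]
```

View pics/w7z.png

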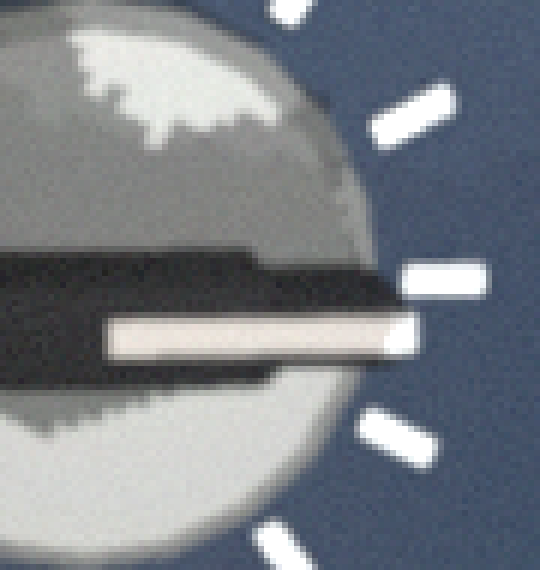

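```bash
python3 meas.py w7 "[(437.8,250.4),(508.8,249.2)]"
python3 -c "
from h import *
togo([.5425,-.0715,.15],25.5)"
python3 -m crank '{"rot":[[0,0,0],[0,0,0],[0,0,0],[0,0,0],[0,0,0]],"dp":[[-0.015,0.055,0],[-0.03,0.11,0],[-0.05,0.17,0.02],[-0.065,0.22,0.05],[-0.065,0.22,0.07]],"grip":[0,0,0,0,0]}'
python3 -c "
from h import *
togo([.5425,-.0715,.125],25.5)"
```

```text
ticks [0, 1, 2, 3, 4, 5, 6, 7, 8, 9, 10] axis,yaw [0.56089539 0.0388292 ] -9.626426538509186 max res 0.3350836508572286
mark start [0.56105671 0.0379326 ] nose [0.5745917  0.01067821] line by direction 6.99865929972865 by nose-axis 7.015897787521878
dp [-0.0647  0.2201  0.0887] rot [ 0.0001 -0.0002 -0.0005] pos [0.5246 0.0418 0.1944] t 6.75 F [ 0.1 -0.1 -0.3] q7 -1.41
time: 7.17
tool_pos: [0.5413, -0.0791, 0.157]
ee_rot: [[0.908, 0.42, -0.002], [0.42, -0.908, -0.005], [-0.004, 0.004, -1.0]]
force: [0.4, -0.1, 0.4]
finger_gap: 0.0
dp [ 0.0088 -0.0131  0.0639] rot [ 0.0006  0.0007 -0.0019] pos [ 0.5413 -0.0791  0.157 ] t 7.17 F [ 0.4 -0.1  0.4] q7 -1.23
```

```bash

python3 -m crank '{"rot":[[0,0,0],[0,0,0],[0,0,0]],"dp":[[0,0,0],[0,0,0],[0,0,0]],"grip":[0,0,0]}'
python3 -c "
from h import *
togo([.5425,-.0715,.125],25.5)"
```

```text
time: 7.42
tool_pos: [0.5421, -0.0694, 0.159]
ee_rot: [[0.903, 0.43, -0.001], [0.43, -0.903, 0.001], [-0.0, -0.001, -1.0]]
force: [0.5, 1.1, 1.5]
finger_gap: -0.0
dp [-0.0011  0.0042  0.068 ] rot [-0.0002  0.     -0.0001] pos [ 0.5421 -0.0694  0.159 ] t 7.42 F [0.5 1.1 1.5] q7 -1.23
```

Now down to just above the button, then press in small steps.

```bash

python3 -m crank '{"rot":[[0,0,0],[0,0,0],[0,0,0],[0,0,0],[0,0,0]],"dp":[[-0.001,0.004,0.025],[-0.001,0.004,0.05],[-0.001,0.004,0.065],[-0.001,0.004,0.066],[-0.001,0.004,0.066]],"grip":[0,0,0,0,0]}'
python3 -m crank '{"rot":[[0,0,0],[0,0,0],[0,0,0],[0,0,0],[0,0,0]],"dp":[[0,0,0.004],[0,0,0.008],[0,0,0.012],[0,0,0.014],[0,0,0.014]],"grip":[0,0,0,0,0]}'
python3 look.py w8
```

```text
time: 7.83
tool_pos: [0.5427, -0.0723, 0.1264]
ee_rot: [[0.903, 0.429, -0.0], [0.429, -0.903, 0.0], [-0.0, -0.0, -1.0]]
force: [-1.2, 0.0, -0.1]
finger_gap: -0.0001
time: 8.25
tool_pos: [0.5432, -0.0731, 0.1196]
ee_rot: [[0.904, 0.428, 0.001], [0.428, -0.904, 0.0], [0.001, 0.0, -1.0]]
force: [0.4, 1.5, 4.2]
finger_gap: -0.0001
d,r [ 63.38701015 -93.47387698   5.08644154] Ftool [ 1.00984492 -1.20158358 -4.22934856] yaw 25.342202292602728 t 8.25 q7 -1.2396584720561676
```

View pics/w8.png

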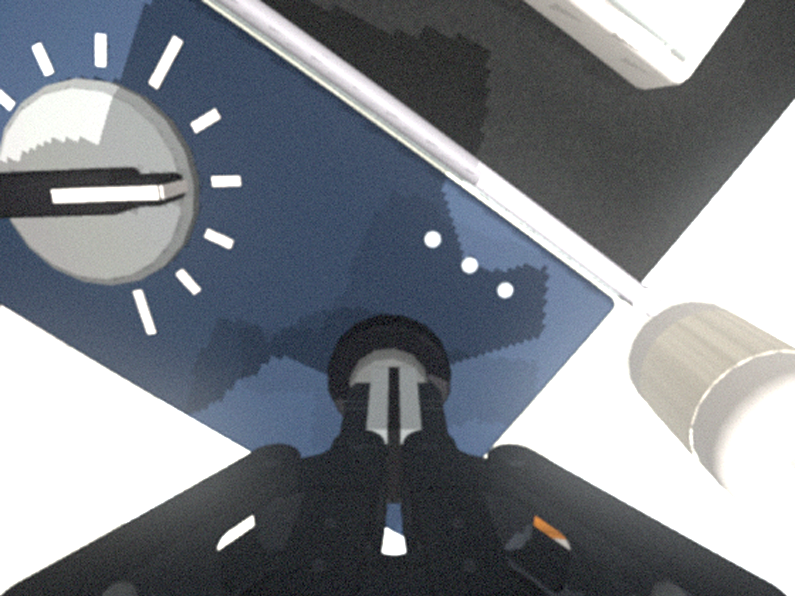

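```bash

python3 -m crank '{"rot":[[0,0,0],[0,0,0],[0,0,0],[0,0,0]],"dp":[[0,0,0.003],[0,0,0.006],[0,0,0.008],[0,0,0.008]],"grip":[0,0,0,0]}'
python3 -m crank '{"rot":[[0,0,0],[0,0,0],[0,0,0]],"dp":[[0,0,0.002],[0,0,0.003],[0,0,0.003]],"grip":[0,0,0]}'
```

```text
time: 8.63
tool_pos: [0.5432, -0.0731, 0.1161]
ee_rot: [[0.904, 0.428, 0.001], [0.428, -0.904, -0.0], [0.001, 0.001, -1.0]]
force: [-1.0, 0.9, 8.7]
finger_gap: -0.0
time: 8.88
tool_pos: [0.5432, -0.0731, 0.1158]
ee_rot: [[0.904, 0.428, 0.002], [0.428, -0.904, -0.0], [0.002, 0.001, -1.0]]
force: [-2.8, 1.9, 21.2]
finger_gap: -0.0003
```

```bash

python3 -m crank '{"rot":[[0,0,0],[0,0,0],[0,0,0],[0,0,0],[0,0,0]],"dp":[[0,0,-0.02],[0,0,-0.06],[0,0,-0.12],[0,0,-0.2],[0,0,-0.26]],"grip":[0,0,0,0,0]}'
python3 -m crank '{"rot":[[0,0,0],[0,0,0],[0,0,0],[0,0,0],[0,0,0]],"dp":[[-0.04,-0.02,-0.03],[-0.09,-0.04,-0.05],[-0.14,-0.06,-0.05],[-0.18,-0.08,-0.05],[-0.18,-0.08,-0.05]],"grip":[0,0,0,0,0]}'
python3 -m crank '{"rot":[[0,0,0],[0,0,0]],"dp":[[0,0,0],[0,0,0]],"grip":[0,0]}'
python3 look.py w9
python3 - <<'E'
from h import *
t=imaging.capture("top");s=imaging.capture("side")
cv2.imwrite("pics/side9.png",s);cv2.imwrite("pics/top9.png",t)
a=cv2.imread("pics/side0.png")
cv2.imwrite("pics/cmp.png",np.vstack([cv2.resize(x[150:340,180:440],None,fx=1.55,fy=1.55) for x in(a,s)]))
E
```

```text
time: 9.3
tool_pos: [0.5422, -0.0736, 0.2455]
ee_rot: [[0.904, 0.428, -0.001], [0.428, -0.904, -0.0], [-0.001, 0.0, -1.0]]
force: [1.9, -0.0, -0.3]
finger_gap: 0.0
time: 9.72
tool_pos: [0.4379, -0.0764, 0.2684]
ee_rot: [[0.904, 0.427, -0.008], [0.427, -0.904, -0.001], [-0.007, -0.002, -1.0]]
force: [-1.0, 0.6, 0.7]
finger_gap: -0.0002
time: 9.88
tool_pos: [0.4449, -0.0757, 0.2688]
ee_rot: [[0.904, 0.428, 0.001], [0.428, -0.904, -0.0], [0.001, 0.0, -1.0]]
force: [-0.0, 0.2, -0.4]
finger_gap: -0.0
d,r [153.22770959 -53.87516133 154.33231637] Ftool [ 0.06549187 -0.15415859  0.37070503] yaw 25.32991108287081 t 9.8833 q7 -1.1885380799899838
```

View pics/w9.png

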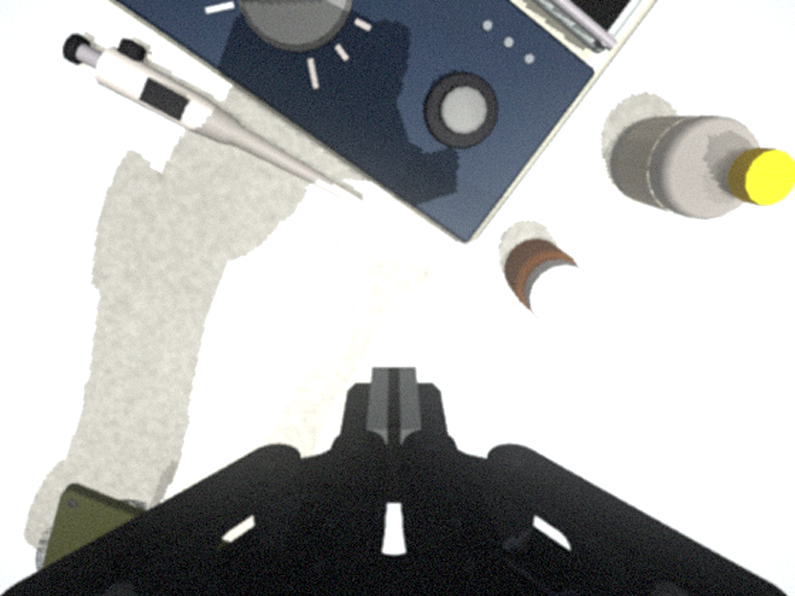

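View pics/cmp.png

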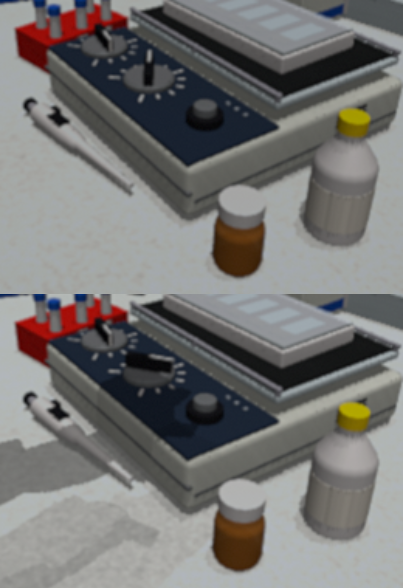

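View pics/top9.png

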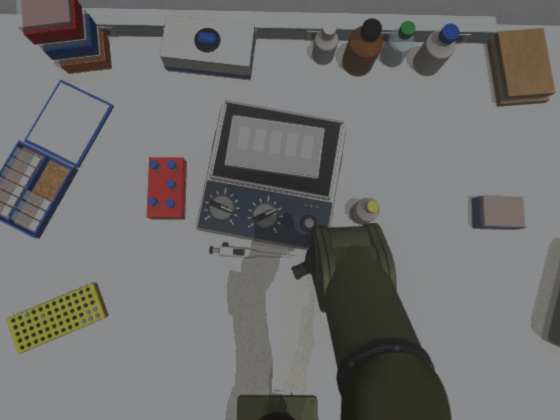

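```bash
python3 -c "
from bench import ticket; print(ticket.sign_off())"
```

```text
the job is handed in; nothing more can be done
None
```

The speed dial is set to line 7 and the start button has been pressed and let go. The job was handed in at about 10 s of robot time.

- **Dial:** I pushed the tail of the wing clockwise from about line 3 with the side of the shut fingers. After backing off, the wrist camera measured the index mark at line 7.00 by the mark's direction and 7.02 by the nose position. Earlier views, with the finger still on the wing, mostly gave 6.96 to 7.01. One automatic fit gave 7.05, but its residuals were poor.
- **Button:** I pressed it with the shut fingertips to a hard stop. The tip reached about 91 mm above the bench and the force rose to 21 N, then I released it. The last side view shows the button back out.
- **Surroundings:** In the last pictures the timer dial, tray, rack, pipette, bottle and jar look as they did at the start. I compared these by eye, not by measuring. The arm was clear of everything at hand-in, with the force reading near zero.

I did not measure the dial again after pressing the button. The last side and top pictures show the wing in its new position, and nothing touched it after the measurement.

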